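Park the microscope case in its corner

TASK

Put the tall microscope case away by sliding it along the bench into the parking corner, so that it stands squarely against both wooden strips, the back one and the side one. Push it low down near its base with the fingertips so that it slides upright and never tips, do not lift it or take it by its handle, and leave the other things on the bench where they are. When it is parked, draw the hand clear.

Things in the scene. Friction and masses are not known exactly. Their poses are not given: they have to be found in the camera images.
- case: Tall loose wooden microscope case, steel edge bands, black carry handle on top: 100 mm deep (its x), 120 mm wide (its y), 230 mm tall (handle to 266), 0.7 to 1 kg. Starts in front and to the right of the parking corner, up to 15 degrees askew to it. Origin: centre of its underside; x away from the robot, y left, z up. Pushed within its lower 60 mm it slides; pushed much higher it tips.
- dock: Parking corner: two light wooden strips, 36 mm tall, 20 mm thick, fixed to the bench as an L. Origin: inner corner, bench level; x away from the robot, y left. Back strip: face at x = 0, runs 360 mm right from the corner. Side strip: face at y = 0, runs 200 mm towards the robot. Open to the robot and to the right, bare bench inside. Parked, the case's centre is at x -50, y -60 mm here.
- tray: Bystander: shallow foil-like aluminium tray, 200 x 150 x 40 mm, left of the side strip. Origin: centre of its underside.
- jar: Bystander: glass specimen jar with white lid, 64 mm across, 90 mm tall, behind the back strip. Origin: centre of its underside.
- beaker: Bystander: open glass beaker, 70 mm across, 90 mm tall, behind the back strip. Origin: centre of its underside.
- slidebox: Bystander: small grey slide box, 60 x 85 x 32 mm, just in front of the open end of the side strip. Origin: centre of its underside.
- marker: Bystander: marker pen lying on the bench, about 135 x 15 mm, to the right of the work. Origin: near its middle, on the underside.
- washbottle: Bystander: white plastic bottle, 64 mm across, 170 mm tall, far left. Origin: centre of its underside.
- glovebox: Bystander: cardboard glove carton, 120 x 230 x 75 mm, far right. Origin: centre of its underside.

How it is judged:
By the outcome, as a careful person would: the job done as asked, in the order asked, and still so for the second after the job is handed in, with the robot touching nothing.
It also fails if it takes over 51 s, if anything falls off the work surface, if the arm or the gripper's body presses on something with over 40 N, if the wrist force passes 120 N, or if a joint passes its speed limit or range.

ROBOT

A 6-joint arm with a two-finger parallel gripper is mounted at the origin on the work surface. World frame = base frame: x ahead of the robot, y to its left, z up, the work surface at z = 0. Lengths are in mm, angles in rad, forces in N, time in s.
With the tool pointing down it reaches from about 300 to 775 mm from the base axis. Payload 14.6 kg.
Tool frame: the origin (TCP) lies midway between the tips of the shut fingers; the grasp point (between the pads) lies 19 mm behind it (grip_point_offset is the distance from the TCP to the grasp point, in mm); z points along the fingers, y is the line along which they close (so a half turn about z gives the same grasp; the last joint's range is limited). The gripper opens to 85 mm and grips with 20 to 120 N. Pads are 22 mm wide; open, the fingers measure 114 mm over their backs; the gripper's body (76 mm by 85 mm) begins 54 mm behind the grasp point. The pads swing forward as they close: fully open they stand 13 mm farther back than shut.
Start: joints at [1.094, 0.3, 1.521, -0, 1.321, -0.067], TCP at [219.131, 504.451, 231.281] pointing down, gripper open.
Joint ranges: [-3.03, 3.03], [-0.79, 2.21], [0.23, 2.52], [-1.04, 4.18], [0, 3.07], [-2.55, 2.55]. Speed limits (rad/s): [2.22, 2.22, 2.57, 3.14, 3.14, 3.14].

INTERFACE

Orientations are given as [roll, pitch, yaw] about the fixed x, y, z axes, in that order (R = Rz(yaw) Ry(pitch) Rx(roll)).
In Python, from bench import * gives the robot as it stands. The module is installed in compiled form; this text tells all that it offers.
- The arm moves only by the tool servo_tool, never from a script. Its argument "increments" is a list of rows, each an object with "gripper": the finger opening in cm, from 0 to 8.54; "delta_pos": the shift along the tool's x, y, z in cm, a list of three; "angular": the turn, a rotation vector about the tool's x, y, z in rad, a list of three. In form: [{"gripper": gripper, "delta_pos": [tx, ty, tz], "angular": [wx, wy, wz]}, ...]. A call has 1 to 10 rows; each row shifts and turns the commanded pose from where the row before left it, along the tool's axes as they then stand; what a row does not reach is not made up. A row lasts 1/10 s, in which the tool goes at most 50 mm and 8.59 degrees, less where a joint would pass 70% of its speed; a pose out of reach is approached as far as the arm can. A call with a gripper value outside its range is refused whole. The fingers move at their own pace and stop on an object; "squeeze" is the grip in N (left out, the last holds). Time passes only in rows, so rows that do not move let the fingers close. It gives the time, the measured TCP pose, the force, the opening and the grip force at its end, in the units of the state.
- get_state(): the state, without advancing time (a new reading comes with each control period).
- read_camera(name): name is "side" or "top" or "wrist"; returns a dict with "frame" (384x512x3 uint8, blue, green, red), "depth" (384x512 float32, mm along the optical axis (not along the pixel's ray), 0 where there is no reading), "camera_matrix" (3x3 intrinsics, pixels), "T" (4x4, takes a point from camera to world coordinates). Camera axes: x right, y up, looking along -z (the intrinsics and any distortion apply to the point x, -y, -z); pixel columns grow to the right and rows downward; lengths in mm; the calibration is good to about 2 mm. A picture is of the moment at which its call begins.
- close_job(): hands the job in; it is judged then, once.
The state is a dict: "clock": time; "q": joint angles; "qvel": joint speeds; "effort": joint torques, N m; "tcp_pos": TCP position; "ee_rot": TCP orientation; "force": force on the tool from outside, world axes, zero at the start; "moment": the same for the moment, N m; "finger_gap": finger opening in mm; "gripper_force": force on a finger pad.
Only numpy, scipy, OpenCV 4.12 (cv2) and the standard library are available. Lean on these libraries where they do the work, as an engineer would, in place of code of your own. Each camera call takes 0.05 s, during which the arm holds its last target. There are 200 camera calls.

## Working session

There is one attempt and no reset: what is moved stays moved. The work goes in short steps, Python scripts to look and compute and a tool call to move; the robot and the scene stay as the last step left them, time stands still between calls to the robot, and variables do not carry over. Pictures are saved under pics/ and viewed, at most 10 in all, crops included, and the job is handed in when it is done.

Besides the shell and the picture viewer there is one more tool, called after "Request:" as name(argument=value, ...) on one line, values as JSON. servo_tool: Moves the arm, as the interface text tells. Its arguments: {"type":"object","properties":{"increments":{"type":"array","items":{"type":"object","properties":{"gripper":{"type":"number"},"delta_pos":{"type":"array","items":{"type":"number"}},"angular":{"type":"array","items":{"type":"number"}}}}},"squeeze":{"type":"number"}},"required":["increments"]}

```bash
mkdir -p pics; cat > h.py <<'E'
from bench import *
import numpy as np, cv2
def world(c,depth=True):
    K=c["camera_matrix"];T=c["T"];d=c["depth"].astype(float)
    v,u=np.mgrid[0:d.shape[0],0:d.shape[1]]
    x=(u-K[0,2])/K[0,0]*d;y=(v-K[1,2])/K[1,1]*d
    P=np.stack([x,-y,-d],-1)
    return P@T[:3,:3].T+T[:3,3]
E
python3 - <<'E'
from h import *
s=get_state();print(s['clock'],s['tcp_pos'],s['ee_rot'],s['force'])
for n in("top","side"):
    c=read_camera(n);cv2.imwrite(f"pics/{n}0.png",c["frame"]);np.savez(f"{n}0.npz",**c)
    print(n,c["camera_matrix"],c["T"].round(2), (c["depth"]>0).mean())
E
```

```text
0.0 [218.99849137 504.24403713 230.69576641] [-3.14038924e+00 -8.89515880e-05  2.73183997e+00] [-1.37879067  0.51875265  0.31468899]
top [[380.72394252   0.         250.59470144]
 [  0.         380.72394252 189.82985398]
 [  0.           0.           1.        ]] [[ 3.00000e-02  9.90000e-01 -1.20000e-01  4.85820e+02]
 [-1.00000e+00  3.00000e-02  0.00000e+00 -3.63700e+01]
 [ 0.00000e+00  1.20000e-01  9.90000e-01  1.11589e+03]
 [ 0.00000e+00  0.00000e+00  0.00000e+00  1.00000e+00]] 0.9960988362630209
side [[390.11118555   0.         258.28542159]
 [  0.         390.11118555 195.05624665]
 [  0.           0.           1.        ]] [[ 9.60000e-01  1.60000e-01 -2.30000e-01  2.87590e+02]
 [-2.70000e-01  6.00000e-01 -7.50000e-01 -1.12293e+03]
 [ 2.00000e-02  7.90000e-01  6.20000e-01  9.38430e+02]
 [ 0.00000e+00  0.00000e+00  0.00000e+00  1.00000e+00]] 0.9961649576822916
```

View pics/top0.png

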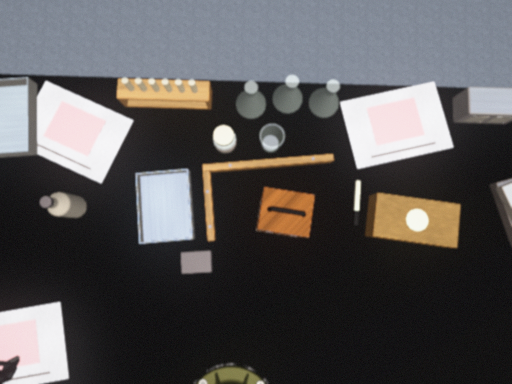

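View pics/side0.png

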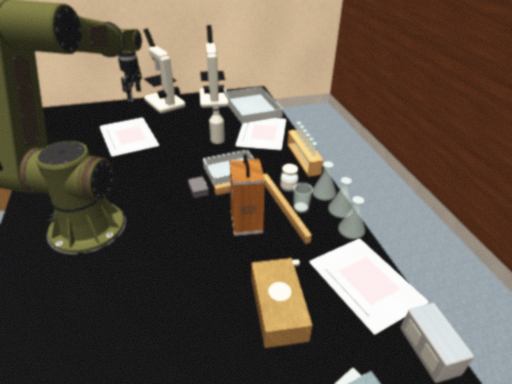

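The top view shows the dock's L with its inner corner near (212,170), the case top at about (286,212), the slide box at (196,262), the marker at (357,200) and the tray at (165,206). The side view shows the case upright at (247,195). Next I'll measure them with the depth.

```bash
cat >> h.py <<'E'
def rect(pts):
    (cx,cy),(w,h),a=cv2.minAreaRect(pts[:,:2].astype(np.float32)); return np.round([cx,cy,w,h,a],1)
def case_top(c,P):
    m=(abs(P[...,2]-230)<10)&(P[...,0]>250)&(abs(P[...,1]+130)<220)
    n,l,st,ce=cv2.connectedComponentsWithStats(m.astype(np.uint8))
    k=1+np.argmax(st[1:,4]); return P[l==k]
E
python3 - <<'E'
from h import *
c=np.load("top0.npz");P=world(c);f=c["frame"]
t=case_top(c,P);print("case",len(t),rect(t),t[:,2].mean(), cv2.boxPoints(cv2.minAreaRect(t[:,:2].astype(np.float32))))
print("bench z",np.median(P[260:340,260:400,2]))
z=P[...,2]
# strips by pixel windows
v,u=np.mgrid[0:384,0:512]
hs=cv2.cvtColor(f,cv2.COLOR_BGR2HSV)
col=(hs[...,0]>5)&(hs[...,0]<25)&(hs[...,1]>80)&(hs[...,2]>100)&(abs(z-36)<8)
b=P[col&(u>225)&(u<328)&(v>145)&(v<175)]; s=P[col&(u>195)&(u<222)&(v>182)&(v<238)]
for n,q in(("back",b),("side",s)):
    l=cv2.fitLine(q[:,:2].astype(np.float32),cv2.DIST_HUBER,0,.01,.01).ravel();print(n,len(q),l,np.degrees(np.arctan2(l[1],l[0])),rect(q),q[:,2].mean())
for n,(u0,u1,v0,v1,zl) in dict(slidebox=(175,218,246,278,20),marker=(348,366,175,228,4),tray=(130,198,160,250,12)).items():
    q=P[v0:v1,u0:u1].reshape(-1,3);q=q[q[:,2]>zl];print(n,len(q),rect(q),q[:,2].max(),q.min(0),q.max(0))
E
```

```text
case 2027 [ 543.1 -120.8  121.2  101.1   82.7] 230.4627230104089 [[ 485.30725  -174.52524 ]
 [ 585.6125   -187.32655 ]
 [ 600.9546    -67.112946]
 [ 500.64935   -54.31163 ]]
bench z 0.8210258921756122
back 708 [ 1.1253165e-01 -9.9364811e-01  6.9843066e+02 -1.1064687e+02] -83.53872 [ 699.6 -110.1   21.2  293.9    6.4] 36.04019552775942
side 371 [9.9421364e-01 1.0742058e-01 5.5278455e+02 8.0168427e+01] 6.166645 [553.   80.7 155.5  20.5   6.4] 36.24688471272238
slidebox 673 [422.9  54.6  73.1 208.7  15.4] 1115.8932726169676 [374.43904794 -36.36743774  20.24847336] [ 485.81841864  153.147225   1115.89327262]
marker 285 [ 578.4 -202.8  145.9  351.8    6.6] 1115.8932726169676 [ 485.81841864 -373.62688174    4.00354832] [ 667.48638583  -36.36743774 1115.89327262]
tray 723 [570.6 129.3 201.7 312.8   5.7] 1115.8932726169676 [456.95456217 -36.36743774  12.04511237] [ 667.65257789  294.61672542 1115.89327262]
```

Request:
servo_tool(increments=[{"gripper": 6, "angular": [0, 0, 0.1456]}, {"gripper": 6, "angular": [0, 0, 0.1456]}, {"gripper": 6, "angular": [0, 0, 0.1456]}, {"gripper": 6, "angular": [0, 0, 0.1456]}, {"gripper": 6, "angular": [0, 0, 0.1456]}, {"gripper": 6, "angular": [0, 0, 0.1456]}, {"gripper": 6, "angular": [0, 0, 0.1456]}, {"gripper": 6, "angular": [0, 0, 0.1456]}, {"gripper": 6, "angular": [0, 0, 0.1456]}, {"gripper": 6, "angular": [0, 0, 0.1456]}])

```text
validation failed for argument at $.in...
```

Request:
servo_tool(increments=[{"gripper": 6, "angular": [0, 0, 0.1456]}, {"gripper": 6, "angular": [0, 0, 0.1456]}, {"gripper": 6, "angular": [0, 0, 0.1456]}, {"gripper": 6, "angular": [0, 0, 0.1456]}, {"gripper": 6, "angular": [0, 0, 0.1456]}, {"gripper": 6, "angular": [0, 0, 0.1456]}, {"gripper": 6, "angular": [0, 0, 0.1456]}, {"gripper": 6, "angular": [0, 0, 0.1456]}, {"gripper": 6, "angular": [0, 0, 0]}])

```text
validation failed for argument at $.in...
```

Request:
servo_tool(increments=[{"gripper": 6, "delta_pos": [0, 0, 0], "angular": [0, 0, 0.1456]}, {"gripper": 6, "delta_pos": [0, 0, 0], "angular": [0, 0, 0.1456]}, {"gripper": 6, "delta_pos": [0, 0, 0], "angular": [0, 0, 0.1456]}, {"gripper": 6, "delta_pos": [0, 0, 0], "angular": [0, 0, 0.1456]}, {"gripper": 6, "delta_pos": [0, 0, 0], "angular": [0, 0, 0.1456]}, {"gripper": 6, "delta_pos": [0, 0, 0], "angular": [0, 0, 0.1456]}, {"gripper": 6, "delta_pos": [0, 0, 0], "angular": [0, 0, 0.1456]}, {"gripper": 6, "delta_pos": [0, 0, 0], "angular": [0, 0, 0.1456]}, {"gripper": 6, "delta_pos": [0, 0, 0], "angular": [0, 0, 0.1456]}, {"gripper": 6, "delta_pos": [0, 0, 0], "angular": [0, 0, 0.1456]}])

```text
clock: 1.1
tcp_pos: [219.1, 504.3, 231.0]
ee_rot: [-3.142, 0.001, 1.27]
force: [0.3, -0.7, -0.1]
finger_gap: 60.0
gripper_force: 0.0
```

Request:
servo_tool(increments=[{"gripper": 6, "delta_pos": [-3.57, 2.51, 0], "angular": [0, 0, 0]}, {"gripper": 6, "delta_pos": [-3.57, 2.51, 0], "angular": [0, 0, 0]}, {"gripper": 6, "delta_pos": [-3.57, 2.51, 0], "angular": [0, 0, 0]}, {"gripper": 6, "delta_pos": [-3.57, 2.51, 0], "angular": [0, 0, 0]}, {"gripper": 6, "delta_pos": [-3.57, 2.51, 0], "angular": [0, 0, 0]}, {"gripper": 6, "delta_pos": [-3.57, 2.51, 0], "angular": [0, 0, 0]}, {"gripper": 6, "delta_pos": [-3.57, 2.51, 0], "angular": [0, 0, 0]}, {"gripper": 6, "delta_pos": [-3.57, 2.51, 0], "angular": [0, 0, 0]}, {"gripper": 6, "delta_pos": [-3.57, 2.51, 0], "angular": [0, 0, 0]}, {"gripper": 6, "delta_pos": [-3.57, 2.51, 0], "angular": [0, 0, 0]}])

```text
clock: 2.1
tcp_pos: [355.5, 88.2, 231.3]
ee_rot: [3.141, -0.0, 1.276]
force: [1.6, 0.9, -0.1]
finger_gap: 60.2
gripper_force: 0.0
```

Request:
servo_tool(increments=[{"gripper": 6, "delta_pos": [-3.57, 2.51, 0], "angular": [0, 0, 0]}, {"gripper": 6, "delta_pos": [-3.57, 2.51, 0], "angular": [0, 0, 0]}, {"gripper": 6, "delta_pos": [-3.57, 2.51, 0], "angular": [0, 0, 0]}, {"gripper": 6, "delta_pos": [-3.57, 2.51, 0], "angular": [0, 0, 0]}, {"gripper": 6, "delta_pos": [-3.57, 2.51, 0], "angular": [0, 0, 0]}, {"gripper": 6, "delta_pos": [0, 0, 0], "angular": [0, 0, 0.145]}, {"gripper": 6, "delta_pos": [0, 0, 0], "angular": [0, 0, 0.145]}, {"gripper": 6, "delta_pos": [0, 0, 0], "angular": [0, 0, 0.145]}, {"gripper": 6, "delta_pos": [0, 0, 0], "angular": [0, 0, 0.145]}, {"gripper": 6, "delta_pos": [0, 0, 0], "angular": [0, 0, 0.145]}])

```text
clock: 3.1
tcp_pos: [423.5, -117.4, 231.0]
ee_rot: [-3.141, 0.0, 0.545]
force: [-0.1, 0.7, -0.8]
finger_gap: 60.2
gripper_force: 0.0
```

Request:
servo_tool(increments=[{"gripper": 6, "delta_pos": [0, 0, 0], "angular": [0, 0, 0.145]}, {"gripper": 6, "delta_pos": [0, 0, 0], "angular": [0, 0, 0.145]}, {"gripper": 6, "delta_pos": [0, 0, 0], "angular": [0, 0, 0.145]}, {"gripper": 6, "delta_pos": [0, 0, 0], "angular": [0, 0.122, 0]}, {"gripper": 6, "delta_pos": [0, 0, 0], "angular": [0, 0.122, 0]}, {"gripper": 6, "delta_pos": [0, 0, 0], "angular": [0, 0.122, 0]}, {"gripper": 6, "delta_pos": [0, 0, 0], "angular": [0, 0.122, 0]}, {"gripper": 6, "delta_pos": [0, 0, 0], "angular": [0, 0.122, 0]}])

```text
clock: 3.9
tcp_pos: [423.5, -117.6, 231.6]
ee_rot: [3.14, -0.615, 0.116]
force: [-0.2, 0.9, -1.0]
finger_gap: 60.0
gripper_force: 0.0
```

Request:
servo_tool(increments=[{"gripper": 6, "delta_pos": [-2.08, 0, 3.64], "angular": [0, 0, 0]}, {"gripper": 6, "delta_pos": [-2.08, 0, 3.64], "angular": [0, 0, 0]}, {"gripper": 6, "delta_pos": [-2.08, 0, 3.64], "angular": [0, 0, 0]}, {"gripper": 6, "delta_pos": [-2.08, 0, 3.64], "angular": [0, 0, 0]}, {"gripper": 6, "delta_pos": [-2.08, 0, 3.64], "angular": [0, 0, 0]}, {"gripper": 6, "delta_pos": [0, 0, 0], "angular": [0, 0, 0]}])

```text
clock: 4.5
tcp_pos: [441.4, -113.5, 40.9]
ee_rot: [-3.133, -0.612, 0.115]
force: [-0.9, 0.5, 0.7]
finger_gap: 59.9
gripper_force: 0.0
```

```bash
python3 - <<'E'
from h import *
print(get_state()["q"])
c=read_camera("side");cv2.imwrite("pics/s1.png",cv2.resize(c["frame"][100:260,120:340],None,fx=3,fy=3))
E
```

```text
[-0.5228045   0.25138451  2.2824705   1.31007104  0.36946418 -0.26810169]
```

View pics/s1.png

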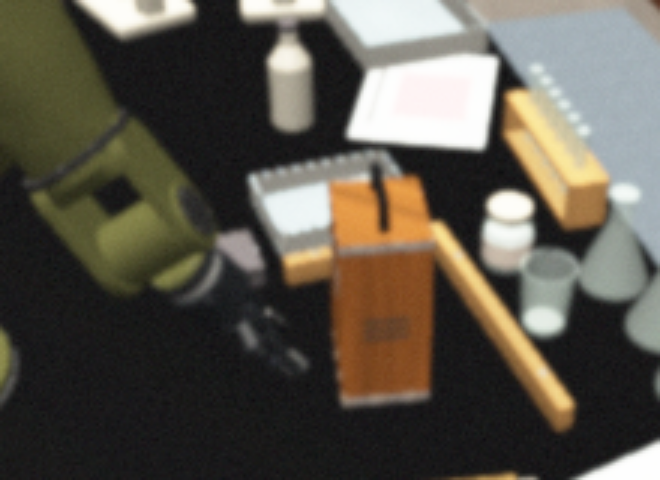

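The side view shows the tilted fingers at about (290,365), just in front of the base of the case, with the gripper body standing back. I'll lower the last few millimetres and start the push.

Request:
servo_tool(increments=[{"gripper": 6, "delta_pos": [-0.04, 0, 0.49], "angular": [0, 0, 0]}, {"gripper": 6, "delta_pos": [-0.04, 0, 0.49], "angular": [0, 0, 0]}, {"gripper": 6, "delta_pos": [-0.04, 0, 0.49], "angular": [0, 0, 0]}, {"gripper": 6, "delta_pos": [-0.04, 0, 0.49], "angular": [0, 0, 0]}, {"gripper": 6, "delta_pos": [0, 0, 0], "angular": [0, 0, 0]}])

```text
clock: 5.05
tcp_pos: [453.4, -113.3, 28.8]
ee_rot: [-3.138, -0.618, 0.117]
force: [0.1, -0.5, 0.5]
finger_gap: 59.9
gripper_force: 0.0
```

Request:
servo_tool(increments=[{"gripper": 6, "delta_pos": [0.44, 0, 0.41], "angular": [0, 0, 0]}, {"gripper": 6, "delta_pos": [0.44, 0, 0.41], "angular": [0, 0, 0]}, {"gripper": 6, "delta_pos": [0.44, 0, 0.41], "angular": [0, 0, 0]}, {"gripper": 6, "delta_pos": [0.44, 0, 0.41], "angular": [0, 0, 0]}, {"gripper": 6, "delta_pos": [0.44, 0, 0.41], "angular": [0, 0, 0]}, {"gripper": 6, "delta_pos": [0.44, 0, 0.41], "angular": [0, 0, 0]}, {"gripper": 6, "delta_pos": [0.44, 0, 0.41], "angular": [0, 0, 0]}, {"gripper": 6, "delta_pos": [0.44, 0, 0.41], "angular": [0, 0, 0]}, {"gripper": 6, "delta_pos": [0.44, 0, 0.41], "angular": [0, 0, 0]}, {"gripper": 6, "delta_pos": [0.44, 0, 0.41], "angular": [0, 0, 0]}])

```text
clock: 6.05
tcp_pos: [511.8, -106.3, 18.9]
ee_rot: [-3.137, -0.616, 0.116]
force: [-10.9, -2.3, 6.1]
finger_gap: 60.0
gripper_force: 5.1
```

```bash
cat >> h.py <<'E'
xd=np.array([.9939,.1103]);yd=np.array([-.1103,.9939])
def where(save=None):
    c=read_camera("top");P=world(c);t=case_top(c,P);r=rect(t);s=get_state();p=np.array(s["tcp_pos"])
    if save: cv2.imwrite(save,c["frame"])
    C=r[:2];a=r[4] if r[2]<r[3] else r[4]-90
    a=(a+45)%90-45-6.33
    print("case-dock",round(C@xd-622,1),round(C@yd+51.3,1),"yaw",round(a,1),"size",r[2:4],"z",t[:,2].mean().round(1),"| tcp d",(p[:2]@xd).round(1),(p[:2]@yd).round(1),p[2].round(1),"F",np.round(s["force"],1),"q",np.round(s["q"],2),s["clock"])
E
python3 -c "from h import *;where()"
```

```text
case-dock -67.2 -124.8 yaw -7.7 size [121.1 101. ] z 230.4 | tcp d 497.7 -162.1 18.9 F [-3.1 -1.1  1.4] q [-0.41  0.41  2.13  1.38  0.31 -0.25] 6.1
```

Request:
servo_tool(increments=[{"gripper": 6, "delta_pos": [0.49, 0, 0.34], "angular": [0, 0, 0]}, {"gripper": 6, "delta_pos": [0.49, 0, 0.34], "angular": [0, 0, 0]}, {"gripper": 6, "delta_pos": [0.49, 0, 0.34], "angular": [0, 0, 0]}, {"gripper": 6, "delta_pos": [0.49, 0, 0.34], "angular": [0, 0, 0]}, {"gripper": 6, "delta_pos": [0.49, 0, 0.34], "angular": [0, 0, 0]}, {"gripper": 6, "delta_pos": [0.49, 0, 0.34], "angular": [0, 0, 0]}, {"gripper": 6, "delta_pos": [0.49, 0, 0.34], "angular": [0, 0, 0]}, {"gripper": 6, "delta_pos": [0.49, 0, 0.34], "angular": [0, 0, 0]}, {"gripper": 6, "delta_pos": [0.49, 0, 0.34], "angular": [0, 0, 0]}])

```text
clock: 7.0
tcp_pos: [564.9, -99.4, 19.0]
ee_rot: [-3.136, -0.615, 0.116]
force: [-7.1, -1.6, 1.6]
finger_gap: 60.2
gripper_force: 3.4
```

```bash
python3 -c "from h import *;where()"
```

```text
case-dock -16.7 -116.3 yaw 0.3 size [101.3 121.2] z 230.4 | tcp d 551.2 -161.1 19.2 F [-2.2  0.  -1.3] q [-0.35  0.48  2.    1.22  0.29 -0.03] 7.05
```

Request:
servo_tool(increments=[{"gripper": 6, "delta_pos": [0.33, 0, 0.23], "angular": [0, 0, 0]}, {"gripper": 6, "delta_pos": [0.33, 0, 0.23], "angular": [0, 0, 0]}, {"gripper": 6, "delta_pos": [0.33, 0, 0.23], "angular": [0, 0, 0]}, {"gripper": 6, "delta_pos": [0.33, 0, 0.23], "angular": [0, 0, 0]}, {"gripper": 6, "delta_pos": [0.2, 0, 0.14], "angular": [0, 0, 0]}])

```text
clock: 7.55
tcp_pos: [582.8, -97.0, 18.9]
ee_rot: [-3.136, -0.614, 0.117]
force: [-29.7, -2.3, 13.4]
finger_gap: 60.0
gripper_force: 15.1
```

```bash
python3 -c "from h import *;where()"
```

```text
case-dock 1.3 -115.9 yaw 0.4 size [102.2 121.1] z 230.3 | tcp d 568.4 -160.7 18.9 F [-17.9   0.2   9.3] q [-0.33  0.51  1.95  1.15  0.28  0.06] 7.6
```

Request:
servo_tool(increments=[{"gripper": 4, "delta_pos": [-2.45, 0, -1.73], "angular": [0, 0, 0]}, {"gripper": 4, "delta_pos": [1.49, 0, -3.85], "angular": [0, 0, 0]}, {"gripper": 4, "delta_pos": [1.49, 0, -3.85], "angular": [0, 0, 0]}, {"gripper": 4, "delta_pos": [1.49, 0, -3.85], "angular": [0, 0, 0]}, {"gripper": 4, "delta_pos": [0, 4.5, 0], "angular": [0, 0, 0]}, {"gripper": 4, "delta_pos": [0, 4.5, 0], "angular": [0, 0, 0]}, {"gripper": 4, "delta_pos": [0, 2, 0], "angular": [0.081, 0, -0.114]}, {"gripper": 4, "delta_pos": [0, 0, 0], "angular": [0.081, 0, -0.114]}, {"gripper": 4, "delta_pos": [0, 0, 0], "angular": [0.081, 0, -0.114]}, {"gripper": 4, "delta_pos": [0, 0, 0], "angular": [0.081, 0, -0.114]}])

```text
clock: 8.6
tcp_pos: [538.1, -214.3, 135.1]
ee_rot: [-3.136, -0.62, 0.682]
force: [-1.2, 0.9, 0.5]
finger_gap: 39.8
gripper_force: 0.0
```

Request:
servo_tool(increments=[{"gripper": 4, "delta_pos": [0, 0, 0], "angular": [0.081, 0, -0.114]}, {"gripper": 4, "delta_pos": [0, 0, 0], "angular": [0.081, 0, -0.114]}, {"gripper": 4, "delta_pos": [0, 0, 0], "angular": [0.081, 0, -0.114]}, {"gripper": 4, "delta_pos": [0, 0, 0], "angular": [0.081, 0, -0.114]}, {"gripper": 4, "delta_pos": [0, 0, 0], "angular": [0.081, 0, -0.114]}, {"gripper": 4, "delta_pos": [0, 0, 0], "angular": [0.081, 0, -0.114]}, {"gripper": 4, "delta_pos": [0, 0, 0], "angular": [0.081, 0, -0.114]}, {"gripper": 4, "delta_pos": [0, 0, 0], "angular": [0, 0, 0]}])

```text
clock: 9.4
tcp_pos: [539.1, -213.6, 134.6]
ee_rot: [-3.141, -0.622, 1.661]
force: [-1.0, -0.4, -0.2]
finger_gap: 40.0
gripper_force: 0.0
```

```bash
python3 -c "
from h import *
where();s=get_state();print(s['tcp_pos'],s['ee_rot'])"
```

```text
case-dock 1.2 -115.9 yaw 0.4 size [101.7 121.1] z 230.4 | tcp d 511.9 -271.7 134.6 F [-0.5 -0.1  0.2] q [-0.63  0.67  1.32  0.46  1.59 -0.81] 9.45
[ 538.75249423 -213.62832562  134.60355296] [-3.14018434 -0.62247057  1.65592914]
```

Request:
servo_tool(increments=[{"gripper": 4, "delta_pos": [0, 3.5, 0], "angular": [0.014, 0, -0.02]}, {"gripper": 4, "delta_pos": [0, 3.5, 0], "angular": [0, 0, 0]}, {"gripper": 4, "delta_pos": [0, 3.4, 0], "angular": [0, 0, 0]}, {"gripper": 4, "delta_pos": [-1.68, 0, 2.36], "angular": [0, 0, 0]}, {"gripper": 4, "delta_pos": [-1.68, 0, 2.36], "angular": [0, 0, 0]}, {"gripper": 4, "delta_pos": [-1.68, 0, 2.36], "angular": [0, 0, 0]}, {"gripper": 4, "delta_pos": [-1.68, 0, 2.36], "angular": [0, 0, 0]}, {"gripper": 4, "delta_pos": [0, 0, 0], "angular": [0, 0, 0]}])

```text
clock: 10.25
tcp_pos: [639.7, -202.0, 15.3]
ee_rot: [-3.134, -0.626, 1.674]
force: [-0.0, 0.7, 0.0]
finger_gap: 40.2
gripper_force: 0.0
```

```bash
python3 -c "
from h import *
where('pics/t2.png');s=get_state();print(s['ee_rot'])"
```

```text
case-dock 1.0 -115.8 yaw 0.2 size [101.2 121. ] z 230.4 | tcp d 614.5 -272.0 18.1 F [ 0.4 -0.7  0.8] q [-0.53  1.    1.03  0.49  1.53 -0.76] 10.3
[-3.13759032 -0.62437228  1.67733045]
```

View pics/t2.png

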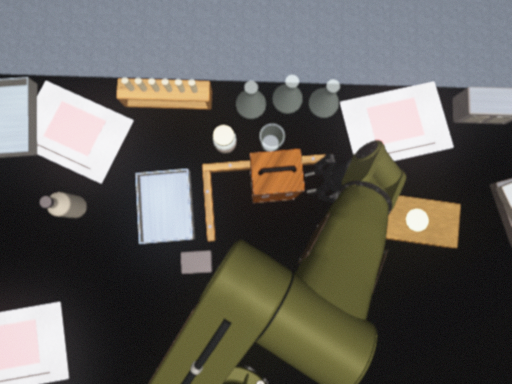

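The top view shows the case square against the back strip at (276,175), with the fingers at (312,175), low on its right. I'll push left.

Request:
servo_tool(increments=[{"gripper": 4, "delta_pos": [0.77, 0, 0.55], "angular": [0, 0, 0]}, {"gripper": 4, "delta_pos": [0.77, 0, 0.55], "angular": [0, 0, 0]}, {"gripper": 4, "delta_pos": [0.77, 0, 0.55], "angular": [0, 0, 0]}, {"gripper": 4, "delta_pos": [0.77, 0, 0.55], "angular": [0, 0, 0]}, {"gripper": 4, "delta_pos": [0.57, 0.03, 0.41], "angular": [0, 0, 0]}, {"gripper": 4, "delta_pos": [0.57, 0.03, 0.41], "angular": [0, 0, 0]}, {"gripper": 4, "delta_pos": [0.57, 0.03, 0.41], "angular": [0, 0, 0]}, {"gripper": 4, "delta_pos": [0.57, 0.03, 0.41], "angular": [0, 0, 0]}, {"gripper": 4, "delta_pos": [0.57, 0.03, 0.41], "angular": [0, 0, 0]}, {"gripper": 4, "delta_pos": [0.57, 0.03, 0.41], "angular": [0, 0, 0]}])

```text
clock: 11.3
tcp_pos: [633.7, -125.6, 20.2]
ee_rot: [-3.141, -0.618, 1.682]
force: [-13.8, -24.0, 7.8]
finger_gap: 39.9
gripper_force: 11.1
```

```bash
python3 -c "from h import *;where()"
```

```text
case-dock 1.3 -76.8 yaw 0.1 size [101.7 121. ] z 230.5 | tcp d 616.2 -193.3 20.1 F [ -8.6 -15.2   4.2] q [-0.44  0.91  1.19  0.52  1.42 -0.73] 11.35
```

Request:
servo_tool(increments=[{"gripper": 4, "delta_pos": [0.57, 0.01, 0.41], "angular": [0, 0, 0]}, {"gripper": 4, "delta_pos": [0.57, 0.01, 0.41], "angular": [0, 0, 0]}, {"gripper": 4, "delta_pos": [0.57, 0.01, 0.41], "angular": [0, 0, 0]}, {"gripper": 4, "delta_pos": [0.57, 0.01, 0.41], "angular": [0, 0, 0]}, {"gripper": 4, "delta_pos": [0.57, 0.01, 0.41], "angular": [0, 0, 0]}, {"gripper": 4, "delta_pos": [0.57, 0.01, 0.41], "angular": [0, 0, 0]}, {"gripper": 4, "delta_pos": [0.57, 0.01, 0.41], "angular": [0, 0, 0]}, {"gripper": 4, "delta_pos": [0.57, 0.01, 0.41], "angular": [0, 0, 0]}, {"gripper": 4, "delta_pos": [0.41, 0.01, 0.29], "angular": [0, 0, 0]}])

```text
clock: 12.25
tcp_pos: [627.9, -63.7, 19.8]
ee_rot: [-3.141, -0.619, 1.682]
force: [-9.1, -18.9, 5.3]
finger_gap: 40.3
gripper_force: 8.8
```

```bash
python3 -c "from h import *;where()"
```

```text
case-dock 0.9 -14.7 yaw 0.1 size [101.  120.8] z 230.4 | tcp d 617.1 -131.8 19.8 F [ -7.2 -12.1   3.3] q [-0.36  0.86  1.29  0.56  1.35 -0.7 ] 12.3
```

Request:
servo_tool(increments=[{"gripper": 4, "delta_pos": [0.33, 0.01, 0.23], "angular": [0, 0, 0]}, {"gripper": 4, "delta_pos": [0.33, 0.01, 0.23], "angular": [0, 0, 0]}, {"gripper": 4, "delta_pos": [0.33, 0.01, 0.23], "angular": [0, 0, 0]}, {"gripper": 4, "delta_pos": [0.16, 0.01, 0.12], "angular": [0, 0, 0]}, {"gripper": 4, "delta_pos": [0.16, 0, 0.12], "angular": [0, 0, 0]}])

```text
clock: 12.8
tcp_pos: [626.5, -48.2, 19.7]
ee_rot: [-3.141, -0.619, 1.682]
force: [-9.9, -32.6, 6.9]
finger_gap: 40.0
gripper_force: 15.4
```

```bash
python3 -c "from h import *;where()"
```

```text
case-dock 0.6 0.8 yaw 0.2 size [101. 121.] z 230.3 | tcp d 617.3 -117.2 19.8 F [ -8.6 -19.8   4.2] q [-0.34  0.85  1.31  0.57  1.33 -0.69] 12.85
```

Request:
servo_tool(increments=[{"gripper": 4, "delta_pos": [0.12, 0, 0.09], "angular": [0, 0, 0]}, {"gripper": 4, "delta_pos": [0.12, 0, 0.09], "angular": [0, 0, 0]}, {"gripper": 4, "delta_pos": [0, 0, 0], "angular": [0, 0, 0]}])

```text
clock: 13.15
tcp_pos: [626.5, -48.1, 19.8]
ee_rot: [3.141, -0.615, 1.681]
force: [-10.2, -37.2, 5.5]
finger_gap: 40.1
gripper_force: 18.3
```

```bash
python3 -c "from h import *;where()"
```

```text
case-dock 0.7 0.8 yaw -0.1 size [101.2 121.2] z 230.3 | tcp d 617.3 -116.9 19.8 F [-10.1 -37.1   5. ] q [-0.34  0.85  1.31  0.57  1.32 -0.69] 13.2
```

Request:
servo_tool(increments=[{"gripper": 4, "delta_pos": [-0.4, 0, -0.29], "angular": [0, 0, 0]}, {"gripper": 4, "delta_pos": [-1.6, 0, -1.15], "angular": [0, 0, 0]}, {"gripper": 4, "delta_pos": [-3, 0, -2.1], "angular": [0, 0, 0]}, {"gripper": 4, "delta_pos": [-2, 0, -3.5], "angular": [0, 0, 0]}, {"gripper": 4, "delta_pos": [0, 0, -4.5], "angular": [0, 0, 0]}, {"gripper": 4, "delta_pos": [0, 0, -4.5], "angular": [0, 0, 0]}, {"gripper": 4, "delta_pos": [0, 0, -4.5], "angular": [0, 0, 0]}, {"gripper": 4, "delta_pos": [0, 0, 0], "angular": [0, 0, 0]}])

```text
clock: 14.0
tcp_pos: [647.7, -223.0, 151.2]
ee_rot: [3.133, -0.617, 1.685]
force: [-0.2, 1.1, 0.4]
finger_gap: 39.9
gripper_force: 0.0
```

```bash
python3 - <<'E'
from h import *
where('pics/t3.png')
c=read_camera("side");t=read_camera("top")
a=cv2.resize(t["frame"][130:230,170:340],None,fx=4,fy=4);b=cv2.resize(c["frame"][130:230,170:340],None,fx=4,fy=4)
cv2.imwrite("pics/f3.png",cv2.resize(np.vstack([a,b]),(510,600)))
E
```

```text
case-dock 0.8 0.8 yaw 0.2 size [101.3 120.9] z 230.3 | tcp d 618.7 -291.0 147.9 F [ 0.5  0.8 -0.6] q [-0.55  0.88  0.92  0.49  1.73 -0.68] 14.05
```

View pics/f3.png

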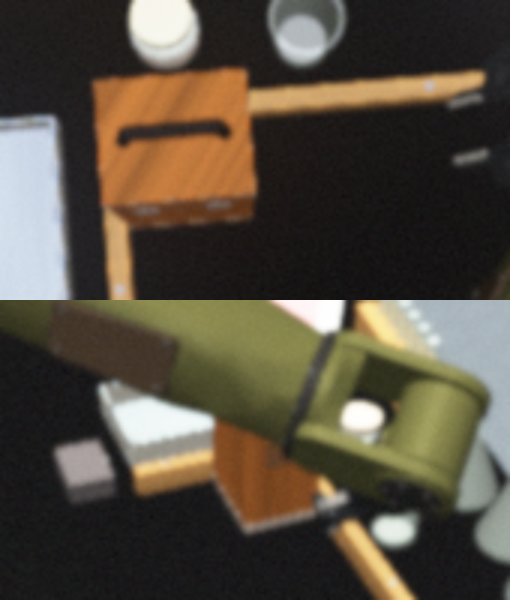

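The crops show the case standing in the corner, flush with both strips. The bystanders haven't moved and the hand is clear on the right. While I pushed, the back strip was returning about 14 N and the side strip about 37 N, so the case was seated against both. I'm handing it in.

```bash
python3 -c "from bench import *;print(close_job())"
```

```text
the job is handed in; nothing more can be done
None
```

The case is parked upright and square (within about 0.2°) against both wooden strips, pushed only low down with the fingertips; the hand is clear, no bystander visibly moved, and I handed the job in at about 14 s.

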